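# Set the friction ramp one hole steeper and load it for the next run

### The job

Get the inclined plane ready for the next friction run. Pull the red spring plunger, swing the board up by one hole and let the plunger snap fully home in that hole; then swing the yellow start bar right across the track to its stop, and only then lay the wooden block flat on the track just above the bar, resting against it, lengthwise with its brass eye pointing up the slope. Leave the other things on the bench where they stand.

Things in the scene. Friction and masses are not known exactly. Their poses are not given: they have to be found in the camera images.
- ramp: The inclined plane, fixed to the bench: blue base plate 100 x 270 mm, 14 mm high; origin under its middle. Hinged on it is the board, an aluminium channel 76 mm wide, 280 mm long. On the front (-x) side stands an arc plate with four 8 mm index holes at slopes of 15, 22.5, 30 and 37.5 degrees, on a circle of 180 mm radius about the hinge axis; its rim (radius 194 mm) ends at 41 degrees.
- hinge (a point): Centre of the board's hinge axis, at its low end, 30 mm above the bench. Axes as ramp: z up, y along the base towards the raised end of the board, x horizontal along the hinge axis, to the back of the ramp, away from the robot.
- board (a joint): Slope of the board in rad, growing as it rises. It starts in the second hole, 22.5 degrees (0.393); the next hole up is 30 degrees (0.524). With the plunger pulled it turns from 0.2 to 0.72 in a stiff friction hinge: it stays where left and takes about 7 N at the knob to raise. The pin holds it with 0.3 degrees of play and draws it in from about 0.7 degrees off a hole.
- plunger (a joint): How far the spring plunger is pulled out, in m: 0 home (pin fully in a hole), 0.012 end of travel. It slides straight out of the front, along -x of slope (horizontal). Spring about 5 N at home, 9.5 N fully out. The pin is clear of the arc plate beyond 0.007; let go between holes it rides on the plate at 0.007; at a hole it snaps to 0.
- knob (a point): Middle of the plunger's round red pull knob, 22 mm across, 20 mm long along x, on the front of the board; it moves with the board, 180 mm from the hinge axis. Axes as slope. Free all round but towards +x, where the steel cheek that carries it begins 20 mm from this point. Take it from above the board, fingers closing along y (up and down the slope).
- slope (a point): Point on the track floor (top of the board), mid-width, on the line of the uphill face of the closed start bar, 129 mm up the slope from the hinge. Tilts with the board: x level, across the track to the back; y up the slope; z square to the floor. Floor 70 mm wide between lips 5 mm high, ends 143 mm uphill of here. Smooth: at 30 degrees the block slides down unless the bar holds it.
- bar (a joint): Angle of the yellow start bar in rad: 0 along the back lip, pointing uphill (open); 1.571 straight across the track against its stop pin (closed). It turns anticlockwise seen from above, about an upright pivot 28 mm towards +x and 4 mm towards -y from slope; stays where left (0.03 N m of friction). Bar 8 mm wide, top 10 mm above the floor.
- post (a point): Grip point on the black upright post near the bar's free end, 54 mm from the bar's pivot and 30 mm above the track floor. The post is 10 mm thick, square to the floor, and stands from 10 to 40 mm above it, with a 13 mm ball on top.
- block: Pine friction block, blue felt underneath, 46 mm (x) by 80 mm (y, without the eye) by 34 mm (z), 0.11 to 0.22 kg; origin at the centre of its underside, z up. Starts upright on the bench left of the sink. Between it and the ramp stand two fixed taps (posts at x 0.405, y 0.355 and x 0.45, y -0.125 from the robot's base) whose necks bend over the sink, up to 0.38 m high.
- eye (a point): Brass screw eye at the block's +y end, 53 mm from its middle and 18 mm above its underside, 14 mm across.
- wash_bottle: Bystander: white wash bottle with red cap, 63 x 95 x 197 mm, origin at the middle of its foot.
- beaker_a: Bystander: small glass beaker, 55 x 61 x 68 mm, origin under its middle.
- beaker_b: Bystander: smaller glass beaker, 51 x 57 x 62 mm, origin under its middle.
- safety_glasses: Bystander: clear safety glasses with blue temples, 146 x 135 x 47 mm.
- thread_spool: Bystander: spool of blue thread, 27 x 54 x 32 mm, behind the ramp.
- pen_blue: Bystander: blue pen, 142 mm long, lying on the bench.

How it is judged:
By the outcome, as a careful person would: the job done as asked, in the order asked, and still so for the second after the job is handed in, with the robot touching nothing.
It also fails if it takes over 72 s, if anything falls off the work surface, if the arm or the gripper's body presses on something with over 40 N, if the wrist force passes 120 N, or if a joint passes its speed limit or range.

### The arm

A 6-joint arm with a two-finger parallel gripper is mounted at the origin on the work surface; the furniture and walls round the work are solid. World frame = base frame: x ahead of the robot, y to its left, z up, the work surface at z = 0. Lengths are in m, angles in rad, forces in N, time in s.
With the tool pointing down it reaches from about 0.35 to 0.775 m from the base axis. Payload 5.5 kg.
Tool frame: the origin (TCP) lies at the centre of the arm's flange, where the gripper is bolted on; the fingertips stand 173 mm ahead of it and the grasp point (between the pads) lies 155 mm ahead of it (manip.tip_reach is the z of the fingertips in the tool frame, in m); z points along the fingers, y is the line along which they close (so a half turn about z gives the same grasp; the last joint's range is limited). The gripper opens to 85 mm and grips with 20 to 120 N. Pads are 22 mm wide; open, the fingers measure 114 mm over their backs; the gripper's body (76 mm by 85 mm) begins 54 mm behind the grasp point. The pads swing forward as they close: fully open they stand 13 mm farther back than shut.
Start: joints at [-1.338, 0.313, 0.046, 1.304, 0, 1.431], TCP at [0.209, -0.536, 0.405] pointing down, gripper open.
Joint ranges: [-2.76, 2.76], [-0.86, 1.69], [-1.03, 1.26], [-2.2, 2.34], [-1.47, 1.5], [-3.14, 3.14]. Speed limits (rad/s): [2.57, 2.57, 3.14, 3.14, 3.14, 3.14].

### API

Orientations are given as a 3x3 rotation matrix whose columns are the frame's x, y, z axes.
In Python, from workcell import telemetry, eyes, order, manip gives the robot as it stands. The module is installed in compiled form; this text tells all that it offers.
- The arm moves only by the tool play_rows, never from a script. Its argument "increments" is one flat list of numbers, 6 for each row, row after row: the shift along the world's x, y, z in cm, then the turn, a rotation vector about the world's x, y, z in degrees. A call has 1 to 5 rows; each row shifts and turns the commanded pose from where the row before left it; what a row does not reach is not made up. A row lasts 1/8 s, in which the tool goes at most 62.5 mm and 10.7 degrees, less where a joint would pass 70% of its speed; a pose out of reach is approached as far as the arm can. A call with a gripper value outside its range is refused whole. "jaw" is the closure, from -1 (fully open) to 1 (shut), set as the call begins (left out, the last holds). The fingers move at their own pace and stop on an object; "newtons" is the grip in N (left out, the last holds). Time passes only in rows, so rows that do not move let the fingers close. It gives the time, the measured TCP pose, the force, the opening and the grip force at its end, in the units of the state.
- telemetry.get_state(): the state, without advancing time (a new reading comes with each control period).
- eyes.get_image(name): name is "side" or "top"; returns (picture, depth): 480x640x3 uint8, red, green, blue; 480x640 float32, m along the optical axis (not along the pixel's ray), 0 where there is no reading.
- eyes.calibration(name): a dict with "vertical_fov" (degrees; the focal length in pixels is half the picture's height over the tangent of half this angle, whatever the lens; pixels are square), "cx", "cy" (the principal point, pixels), "eye" and "rotation" of the camera in the world. Camera axes: x right, y down, z forward; pixel columns grow to the right and rows downward; lengths in m; the calibration is good to about 2 mm. A picture is of the moment at which its call begins. calibration takes no time and is no camera call.
- order.finish_job(): hands the job in; it is judged then, once.
The state is a dict: "time_s": time; "joint_positions": joint angles; "joint_vel": joint speeds; "joint_efforts": joint torques, N m; "position": TCP position; "tcp_rot": TCP orientation; "ft_force": force on the tool from outside, world axes, zero at the start; "moment": the same for the moment, N m; "width": opening from 0.0 (shut) to 1.0 (fully open); "grip_force": force on a finger pad.
Only numpy, scipy, OpenCV 4.12 (cv2) and the standard library are available. Lean on these libraries where they do the work, as an engineer would, in place of code of your own. Each camera call takes 0.05 s, during which the arm holds its last target. There are 200 camera calls.

## Working session

There is one attempt and no reset: what is moved stays moved. The work goes in short steps, Python scripts to look and compute and a tool call to move; the robot and the scene stay as the last step left them, time stands still between calls to the robot, and variables do not carry over. Pictures are saved under pics/ and viewed, at most 10 in all, crops included, and the job is handed in when it is done.

Besides the shell and the picture viewer there is one more tool, called after "Emit:" by a JSON object that holds its "method" and its "body", one argument or row to a line. play_rows: Moves the arm, as the interface text tells. Its arguments: {"type":"object","properties":{"increments":{"type":"array","items":{"type":"number"}},"jaw":{"type":"number"},"newtons":{"type":"number"}},"required":["increments"]}

```bash
mkdir -p pics
cat > h.py <<'E'
import numpy as np, cv2
from workcell import telemetry, eyes, order, manip
def shot(name):
    p,d=eyes.get_image(name); np.savez('/tmp/%s.npz'%name,p=p,d=d); return p,d
def world(name,d):
    c=eyes.calibration(name); f=240/np.tan(np.radians(c['vertical_fov'])/2)
    v,u=np.mgrid[0:480,0:640]
    P=np.stack([(u-c['cx'])/f*d,(v-c['cy'])/f*d,d],-1)
    return P@np.array(c['rotation']).T+np.array(c['eye'])
E
python3 - <<'E'
from h import *
for n in('side','top'):
    p,d=shot(n); cv2.imwrite(f'pics/{n}0.png',p[...,::-1]); c=eyes.calibration(n); print(n,c)
s=telemetry.get_state();print({k:np.round(s[k],3) for k in s})
E
```

```text
side {'vertical_fov': 44.59464079417497, 'cx': 318.22757688036813, 'cy': 240.8168737948917, 'eye': array([-0.34865505,  1.52976816,  0.7565999 ]), 'rotation': array([[-0.86105112, -0.19737126,  0.46865292],
       [-0.50794163,  0.28993857, -0.81112941],
       [ 0.02421307, -0.93647222, -0.34990501]])}
top {'vertical_fov': 44.90282170448678, 'cx': 325.64026781996915, 'cy': 248.79072024686337, 'eye': array([-0.47237439, -0.06346151,  1.83551761]), 'rotation': array([[ 0.10714695, -0.86567711,  0.4890017 ],
       [-0.99424259, -0.09275092,  0.05365567],
       [-0.00109313, -0.49193536, -0.87063104]])}
{'time_s': np.float64(0.1), 'joint_positions': array([-1.338,  0.314,  0.045,  1.304, -0.   ,  1.431]), 'joint_vel': array([-0.001, -0.002,  0.003,  0.001, -0.   ,  0.001]), 'joint_efforts': array([ 3.0000e-03, -4.8172e+01,  2.9925e+01,  1.3000e-02, -0.0000e+00,
        0.0000e+00]), 'position': array([ 0.209, -0.535,  0.404]), 'tcp_rot': array([[ 0.931,  0.364, -0.   ],
       [ 0.364, -0.931,  0.002],
       [ 0.   , -0.002, -1.   ]]), 'ft_force': array([-0.168,  1.263, -0.402]), 'moment': array([-0.026,  0.019, -0.016]), 'grip_force': np.float64(0.0), 'width': np.float64(0.999)}
```

View pics/side0.png

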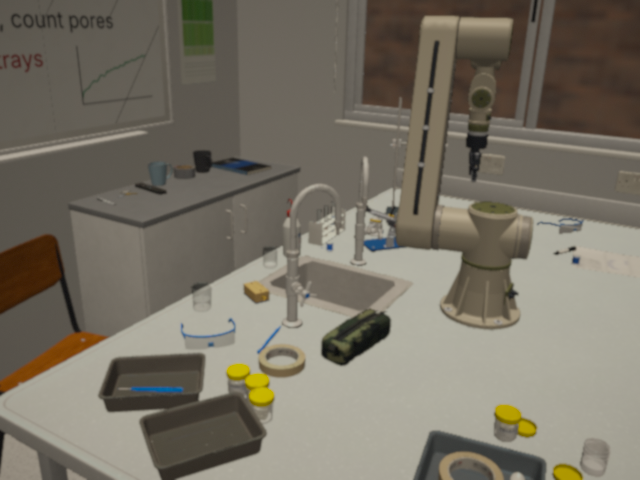

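View pics/top0.png

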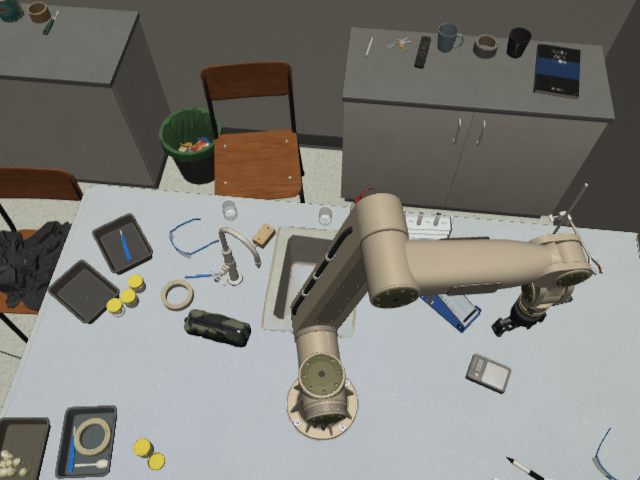

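The arm hides the ramp in the top view; the block is at top (264,236), side (257,291). I'll swing the arm aside to see the ramp.

Emit:
{"method": "play_rows", "body": {
  "increments": [-5,0,0,0,0,0,-5,0,0,0,0,0,-5,0,0,0,0,0,-5,0,0,0,0,0,-5,0,0,0,0,0]
}}

```text
time_s: 0.72
position: [-0.0421, -0.5352, 0.4044]
tcp_rot: [[0.931, 0.364, 0.0], [0.364, -0.931, 0.001], [0.0, -0.0, -1.0]]
ft_force: [1.1, -0.3, 0.6]
width: 1.003
grip_force: 0.0
```

Emit:
{"method": "play_rows", "body": {
  "increments": [-5,0,0,0,0,0,-5,0,0,0,0,0,-5,0,0,0,0,0,0,0,0,0,0,0]
}}

```text
time_s: 1.23
position: [-0.1939, -0.5353, 0.4038]
tcp_rot: [[0.933, 0.36, -0.0], [0.36, -0.933, 0.001], [0.0, -0.001, -1.0]]
ft_force: [0.2, 0.4, -1.0]
width: 1.001
grip_force: 0.0
```

Run:
```python
from h import *
p,d=shot('top'); q=cv2.resize(p[190:350,400:500][:,:,::-1],None,fx=3.7,fy=3.7,interpolation=cv2.INTER_CUBIC)
p2,d2=shot('side'); r=cv2.resize(p2[180:280,310:430][:,:,::-1],None,fx=3.3,fy=3.3,interpolation=cv2.INTER_CUBIC)
o=np.zeros((592,800,3),np.uint8); o[:q.shape[0],:q.shape[1]]=q; w=min(800-370,r.shape[1]); o[:r.shape[0],370:370+w]=r[:,:w]
b=cv2.resize(p[215:260,240:300][:,:,::-1],None,fx=4,fy=4,interpolation=cv2.INTER_CUBIC); o[350:530,400:640]=b
cv2.imwrite('pics/c1.png',o)
```

```text
(no output)
```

View pics/c1.png

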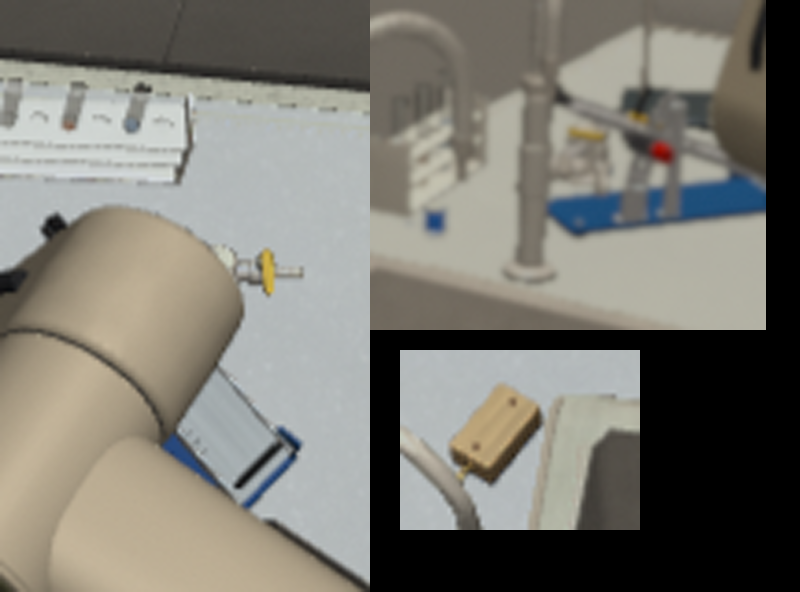

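Top: the elbow still hides the upper ramp (only its low, black-striped end at top px ~(470,315) shows). Side: red knob at (398,226), board rises to +x+y. The block lies with its eye at the lower left. I'll swing farther.

Emit:
{"method": "play_rows", "body": {
  "increments": [-4,3,0,0,0,0,-4,3,0,0,0,0,-4,3,0,0,0,0,-4,4,0,0,0,0,-4,4,0,0,0,0]
}}

```text
time_s: 1.95
position: [-0.3901, -0.3651, 0.4048]
tcp_rot: [[0.93, 0.367, 0.0], [0.367, -0.93, -0.0], [0.0, 0.0, -1.0]]
ft_force: [-1.0, -0.9, 0.3]
width: 1.0
grip_force: 0.0
```

Emit:
{"method": "play_rows", "body": {
  "increments": [-4,4,0,0,0,0,-2,2,0,0,0,0,0,0,0,0,0,0]
}}

```text
time_s: 2.33
position: [-0.4507, -0.305, 0.4046]
tcp_rot: [[0.932, 0.363, 0.001], [0.363, -0.932, -0.0], [0.0, 0.0, -1.0]]
ft_force: [-0.3, 0.4, -0.4]
width: 0.998
grip_force: 0.0
```

Run:
```python
from h import *
p,d=shot('top'); q=cv2.resize(p[190:350,380:500][:,:,::-1],None,fx=3.7,fy=3.7,interpolation=cv2.INTER_CUBIC)
p2,d2=shot('side'); r=cv2.resize(p2[180:270,345:450][:,:,::-1],None,fx=3.3,fy=3.3,interpolation=cv2.INTER_CUBIC)
o=np.zeros((592,800,3),np.uint8); o[:q.shape[0],:q.shape[1]]=q; w=min(800-450,r.shape[1]); o[:r.shape[0],450:450+w]=r[:,:w]
cv2.imwrite('pics/c2.png',o)
W=world('side',d2); 
hsv=cv2.cvtColor(p2,cv2.COLOR_RGB2HSV); m=((hsv[...,0]<8)|(hsv[...,0]>172))&(hsv[...,1]>150)&(hsv[...,2]>80)
v,u=np.nonzero(m[200:260,380:430]); v+=200;u+=380; print('knob side',u.mean(),v.mean(),len(u),np.median(W[v,u],0))
W=world('top',d)
hsv=cv2.cvtColor(p,cv2.COLOR_RGB2HSV); m=((hsv[...,0]<8)|(hsv[...,0]>172))&(hsv[...,1]>120)
v,u=np.nonzero(m[190:350,380:500]); v+=190;u+=380; print('knob top',u.mean(),v.mean(),len(u),np.median(W[v,u],0))
```

```text
knob side 397.7692307692308 225.65384615384616 26 [ 0.37312781 -0.27127423  0.10175191]
knob top 419.0 291.0 37 [ 0.37316255 -0.27866571  0.10664253]
```

View pics/c2.png

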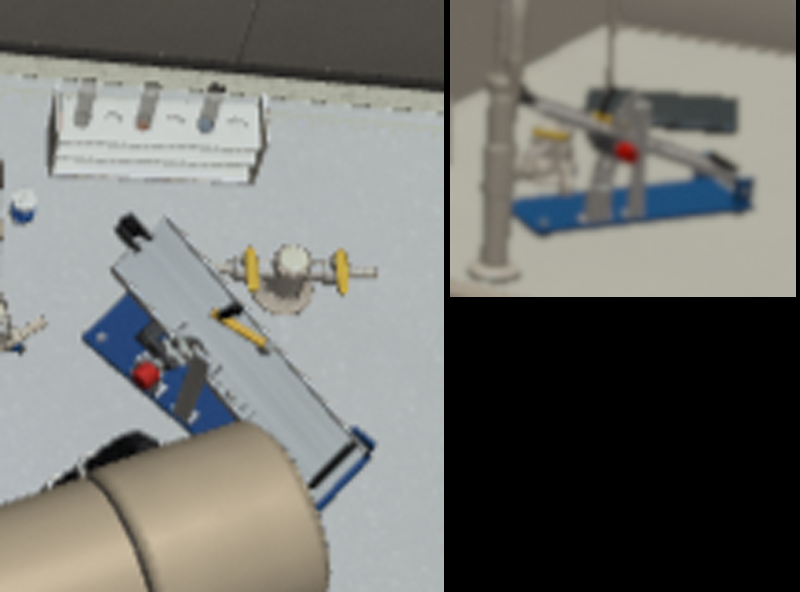

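The top view now shows the whole ramp: the board's top corners at px (425,249),(410,262), low end (477,309),(464,322), knob (419,291), bar (438–451, 275–284), post near (442,274). I'll fit the poses.

Run:
```python
from h import *
Z=np.load('/tmp/top.npz'); p,d=Z['p'],Z['d']; W=world('top',d)
poly=np.array([[425,251],[412,263],[464,319],[475,309]],np.int32)
m=np.zeros((480,640),np.uint8); cv2.fillPoly(m,[poly],1)
P=W[m>0]; P=P[np.isfinite(P).all(1)&(P[:,2]>0.02)]
rng=np.random.default_rng(0);best=0
for _ in range(500):
    a,b,c=P[rng.choice(len(P),3,False)]; n=np.cross(b-a,c-a); l=np.linalg.norm(n)
    if l<1e-6: continue
    n/=l; k=abs((P-a)@n)<.002
    if k.sum()>best: best=k.sum();K=k
Q=P[K]; c0=Q.mean(0); n=np.linalg.svd(Q-c0)[2][2]; n*=np.sign(n[2])
print('n',n,'slope',np.degrees(np.arccos(n[2])),'in',K.sum(),len(P), 'c',c0)
h=-n[:2]/np.linalg.norm(n[:2]); print('ramp y dir',h,np.degrees(np.arctan2(h[1],h[0])))
# ray-plane of board corners & bars
cal=eyes.calibration('top'); f=240/np.tan(np.radians(cal['vertical_fov'])/2); R=np.array(cal['rotation']);E=np.array(cal['eye'])
def hit(u,v,off=0):
    r=R@np.array([(u-cal['cx'])/f,(v-cal['cy'])/f,1]); return E+r*(((c0+n*off-E)@n)/(r@n))
for nm,(u,v,o) in dict(TR=(424.6,248.9,.005),TL=(410.3,262.2,.005),BR=(477.3,308.9,.005),BL=(464.3,321.6,.005),bar0=(438,275,.01),bar1=(451.5,283.5,.01)).items(): print(nm,np.round(hit(u,v,o),4))
# knob cloud
hsv=cv2.cvtColor(p,cv2.COLOR_RGB2HSV)
mm=((hsv[...,0]<8)|(hsv[...,0]>172))&(hsv[...,1]>120); mm[:190]=0;mm[350:]=0;mm[:,:380]=0;mm[:,500:]=0
print('knob',W[mm].min(0),W[mm].max(0),W[mm].mean(0))
# block
B=W[215:262,240:290].reshape(-1,3); col=hsv[215:262,240:290].reshape(-1,3)
k=(B[:,2]>.03)&(B[:,2]<.08)&(B[:,0]>.6); print('z hist',np.histogram(B[(B[:,2]>.005)&(B[:,2]<.08),2],10))
T=B[(B[:,2]>.028)&(B[:,2]<.045)]; print(len(T), T[:,2].mean())
r=cv2.minAreaRect((T[:,:2]*1000).astype(np.float32)); print(r, T.mean(0))
```

```text
n [-0.1824291  -0.34408914  0.92104413] slope 22.920793094731756 in 394 1317 c [ 0.41089181 -0.3618587   0.09114371]
ramp y dir [0.46841763 0.88350717] 62.06836977881302
TR [ 0.5124 -0.2883  0.1442]
TL [ 0.4537 -0.242   0.1498]
BR [ 0.3596 -0.4831  0.0411]
BL [ 0.3062 -0.438   0.0474]
bar0 [ 0.4342 -0.3387  0.1153]
bar1 [ 0.4184 -0.3872  0.094 ]
knob [ 0.36277744 -0.28954629  0.09467149] [ 0.38586167 -0.26862087  0.1172411 ] [ 0.3729509  -0.27874353  0.10686498]
z hist (array([350, 126,  32,  26,  43,  71,  88,  47,  16,   1]), array([0.00501   , 0.00986594, 0.01472188, 0.01957781, 0.02443375,
       0.02928969, 0.03414563, 0.03900157, 0.04385751, 0.04871345,
       0.05356939]))
234 0.03566623804578853
((573.80908203125, 280.8071594238281), (50.255001068115234, 95.67719268798828), 64.8436508178711) [0.57621316 0.27916602 0.03566624]
```

```bash
cat >> h.py <<'E'
from scipy.spatial.transform import Rotation as Ro
th=np.radians(52.3); RX=np.array([np.sin(th),-np.cos(th),0]); RY=np.array([np.cos(th),np.sin(th),0])
def slopeR(deg):
    a=np.radians(deg); y=RY*np.cos(a)+np.array([0,0,np.sin(a)]); return np.stack([RX,y,np.cross(RX,y)],1)
def toolR(deg,lean=0):  # fingers close along slope y
    S=slopeR(deg); l=np.radians(lean); z=-S[:,2]*np.cos(l)+S[:,0]*np.sin(l); y=S[:,1]; return np.stack([np.cross(y,z),y,z],1)
def goto(grasp,R,n,frm=None):
    if frm is None:
        s=telemetry.get_state(); p0,R0=np.array(s['position']),np.array(s['tcp_rot'])
    else: p0,R0=frm
    p1=grasp-0.155*R[:,2]; w=Ro.from_matrix(R@R0.T).as_rotvec(degrees=True)
    print('tcp',np.round(p1,4),'total cm',np.round((p1-p0)*100,2),'deg',np.round(w,2),'| row',np.round((p1-p0)*100/n,2),np.round(w/n,2)); return p1,R
def proj(name,P):
    c=eyes.calibration(name); f=240/np.tan(np.radians(c['vertical_fov'])/2); q=(P-c['eye'])@np.array(c['rotation']); return np.stack([c['cx']+f*q[:,0]/q[:,2],c['cy']+f*q[:,1]/q[:,2]],1)
K=np.array([.3766,-.2796,.0995])
E
python3 - <<'E'
from h import *
from scipy.optimize import minimize
M={}
for n,(v0,v1,u0,u1) in dict(top=(218,262,244,285),side=(278,306,240,275)).items():
    p=np.load(f'/tmp/{n}.npz')['p']; hsv=cv2.cvtColor(p,cv2.COLOR_RGB2HSV); m=np.zeros((480,640),np.uint8)
    k=(hsv[...,1]>85)&(hsv[...,0]>8)&(hsv[...,0]<28); m[v0:v1,u0:u1]=k[v0:v1,u0:u1]; M[n]=m; print(n,m.sum())
C=np.array([[a,b,c] for a in(-.023,.023) for b in(-.04,.04) for c in(0.002,.034)])
def cost(q,pr=0):
    R=Ro.from_euler('z',q[2]).as_matrix(); P=C@R.T+[q[0],q[1],0]; t=0
    for n in M:
        h=cv2.convexHull((proj(n,P)*16).astype(np.int32)); r=np.zeros((480,640),np.uint8); cv2.fillConvexPoly(r,h,1,shift=4)
        i=(r&M[n]).sum()/max(1,(r|M[n]).sum()); t-=i
        if pr: print(n,i)
    return t
best=min((minimize(cost,[.57+dx,.28,np.radians(a)],method='Nelder-Mead',options=dict(initial_simplex=np.array([[.57+dx,.28,np.radians(a)],[.58+dx,.28,np.radians(a)],[.57+dx,.29,np.radians(a)],[.57+dx,.28,np.radians(a+12)]]))) for a in(30,45,60,75) for dx in (0,.01)),key=lambda r:r.fun)
print(best.x,np.degrees(best.x[2]),cost(best.x,1))
R=toolR(22.5,20); s=telemetry.get_state()
f=goto(K+np.array([0,0,.10]),R,12); goto(K,R,4,f)
# tall things near: tap, arc plate
Z=np.load('/tmp/top.npz'); W=world('top',Z['d']); L=(W-K)@slopeR(22.5)
k=(abs(L[...,1])<.08)&(L[...,0]>-.02)&(L[...,0]<.06)&(L[...,2]>.02)&(L[...,2]<.1); 
for x in np.arange(0,.06,.01):
    kk=k&(L[...,0]>=x)&(L[...,0]<x+.01); print(x,kk.sum(),L[kk].max(0) if kk.any() else '')
k=(W[...,2]>.28)&(W[...,2]<.4)&(W[...,0]>.3)&(W[...,1]>0)&(W[...,0]<.6); print('tap1',k.sum(),W[k].min(0),W[k].max(0))
k=(W[...,2]>.28)&(W[...,2]<.4)&(W[...,0]>.35)&(W[...,1]<0)&(W[...,0]<.6); print('tap2',k.sum(),W[k].min(0),W[k].max(0))
E
```

```text
top 289
side 367
top 0.768
side 0.8048245614035088
[0.57745305 0.28195639 0.9907343 ] 56.76489380520707 -1.5728245614035088
tcp [ 0.3006 -0.2913  0.3341] total cm [75.01  1.5  -7.06] deg [-27.1  -22.9  113.79] | row [ 6.25  0.12 -0.59] [-2.26 -1.91  9.48]
tcp [ 0.3006 -0.2913  0.2341] total cm [  0.   0. -10.] deg [0. 0. 0.] | row [ 0.   0.  -2.5] [0. 0. 0.]
0.0 0 
0.01 0 
0.02 34 [0.02980179 0.00935074 0.06129524]
0.03 34 [0.03641949 0.07359758 0.0585263 ]
0.04 2 [ 0.04281768 -0.04087859  0.02154618]
0.05 1 [ 0.05933568 -0.03895859  0.02133689]
tap1 370 [0.33058837 0.00116952 0.28068564] [0.40903471 0.36279725 0.38711263]
tap2 858 [ 0.371842   -0.79288381  0.28086973] [ 0.59746161 -0.0006706   0.39993877]
```

Emit:
{"method": "play_rows", "body": {
  "increments": [4.4,-2.4,-0.4,-1.7,-1.43,7.11,4.4,-2.4,-0.4,-1.7,-1.43,7.11,4.4,-2.4,-0.4,-1.7,-1.43,7.11,4.4,-2.4,-0.4,-1.7,-1.43,7.11,4.4,-2.4,-0.4,-1.7,-1.43,7.11]
}}

```text
time_s: 3.05
position: [-0.2271, -0.4266, 0.3848]
tcp_rot: [[0.538, 0.827, 0.162], [0.843, -0.529, -0.101], [0.002, 0.191, -0.982]]
ft_force: [-0.4, -1.1, 0.3]
width: 0.999
grip_force: 0.0
```

Emit:
{"method": "play_rows", "body": {
  "increments": [4.4,-2.4,-0.4,-1.7,-1.43,7.11,4.4,-2.4,-0.4,-1.7,-1.43,7.11,4.4,-2.4,-0.4,-1.7,-1.43,7.11,5,2.6,-0.4,-1.7,-1.43,7.11,5,2.6,-0.4,-1.7,-1.43,7.11]
}}

```text
time_s: 3.68
position: [0.0049, -0.4447, 0.3644]
tcp_rot: [[-0.046, 0.937, 0.347], [0.993, 0.08, -0.083], [-0.106, 0.341, -0.934]]
ft_force: [0.8, -1.2, 0.5]
width: 0.997
grip_force: 0.0
```

Emit:
{"method": "play_rows", "body": {
  "increments": [5,2.6,-0.4,-1.7,-1.43,7.11,5,2.6,-0.4,-1.7,-1.43,7.11,5,2.6,-0.4,-1.7,-1.43,7.11,5,2.6,-0.4,-1.7,-1.43,7.11,0,0,0,0,0,0]
}}

```text
time_s: 4.3
position: [0.2051, -0.3376, 0.3485]
tcp_rot: [[-0.495, 0.738, 0.458], [0.834, 0.551, 0.013], [-0.243, 0.389, -0.889]]
ft_force: [-0.7, 0.2, -0.1]
width: 1.003
grip_force: 0.0
```

Run:
```python
from h import *
R=toolR(22.5,20); f=goto(K+np.array([0,0,.06]),R,6); goto(K,R,4,f); print(np.round(telemetry.get_state()['joint_positions'],2))
```

```text
tcp [ 0.3006 -0.2913  0.2941] total cm [ 9.55  4.63 -5.44] deg [-3.38 -2.79 13.72] | row [ 1.59  0.77 -0.91] [-0.56 -0.46  2.29]
tcp [ 0.3006 -0.2913  0.2341] total cm [ 0.  0. -6.] deg [0. 0. 0.] | row [ 0.   0.  -1.5] [0. 0. 0.]
[-1.38 -0.07 -0.57  0.98  0.47 -0.38]
```

Emit:
{"method": "play_rows", "body": {
  "increments": [3.2,1.5,-1.8,-1.13,-0.93,4.57,3.2,1.5,-1.8,-1.13,-0.93,4.57,3.2,1.6,-1.8,-1.13,-0.93,4.57,0,0,0,0,0,0]
}}

```text
time_s: 4.8
position: [0.2985, -0.2934, 0.2936]
tcp_rot: [[-0.659, 0.57, 0.49], [0.683, 0.727, 0.074], [-0.314, 0.383, -0.869]]
ft_force: [0.4, 0.6, -0.1]
width: 1.0
grip_force: 0.0
```

Run:
```python
from h import *
R=toolR(22.5,20); goto(K,R,4)
p,d=shot('side'); r=cv2.resize(p[150:270,320:460][:,:,::-1],None,fx=4,fy=4,interpolation=cv2.INTER_CUBIC); cv2.imwrite('pics/c3.png',r)
```

```text
tcp [ 0.3006 -0.2913  0.2341] total cm [ 0.21  0.21 -5.95] deg [-0.1  -0.06  0.37] | row [ 0.05  0.05 -1.49] [-0.02 -0.02  0.09]
```

View pics/c3.png

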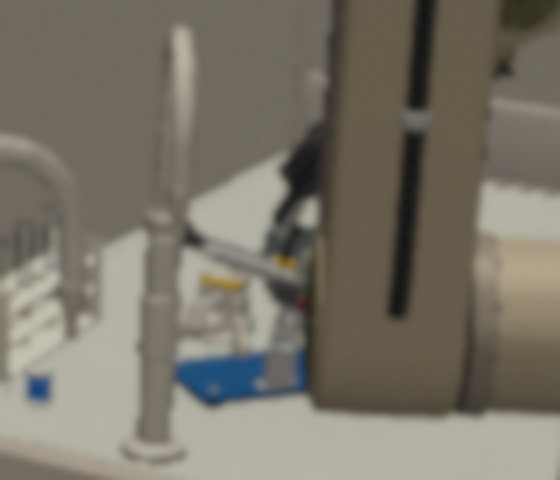

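The upper arm hides the knob from the side camera (only the gripper tip and a red spot at about crop (303,300) show). I'll go down by the measured pose and watch the force.

Emit:
{"method": "play_rows", "body": {
  "increments": [0.1,0.1,-2,0,0,0.4,0.1,0.1,-2,0,0,0,0,0,-1,0,0,0,0,0,-0.8,0,0,0,0,0,0,0,0,0]
}}

```text
time_s: 5.48
position: [0.2992, -0.2938, 0.2367]
tcp_rot: [[-0.66, 0.568, 0.491], [0.681, 0.729, 0.073], [-0.316, 0.382, -0.868]]
ft_force: [-1.0, -0.9, 0.3]
width: 1.0
grip_force: 0.0
```

Emit:
{"method": "play_rows", "body": {
  "increments": [0,0,0,0,0,0,0,0,0,0,0,0,0,0,0,0,0,0,0,0,0,0,0,0],
  "jaw": 0.4,
  "newtons": 20
}}

```text
time_s: 5.98
position: [0.2995, -0.2935, 0.2369]
tcp_rot: [[-0.661, 0.568, 0.491], [0.68, 0.729, 0.072], [-0.317, 0.382, -0.868]]
ft_force: [-0.0, 0.3, 0.1]
width: 0.301
grip_force: 0.0
```

Emit:
{"method": "play_rows", "body": {
  "increments": [0,0,0,0,0,0,0,0,0,0,0,0,0,0,0,0,0,0],
  "jaw": 1,
  "newtons": 20
}}

```text
time_s: 6.35
position: [0.2995, -0.2934, 0.2368]
tcp_rot: [[-0.661, 0.567, 0.491], [0.681, 0.729, 0.073], [-0.317, 0.383, -0.868]]
ft_force: [1.7, 2.1, 1.7]
width: 0.249
grip_force: 20.3
```

Emit:
{"method": "play_rows", "body": {
  "increments": [0,0,0,0,0,0,0,0,0,0,0,0,-0.3,0.23,0,0,0,0,-0.3,0.23,0,0,0,0,-0.25,0.2,0,0,0,0],
  "jaw": 1,
  "newtons": 80
}}

```text
time_s: 6.98
position: [0.2916, -0.2874, 0.2369]
tcp_rot: [[-0.66, 0.566, 0.493], [0.68, 0.73, 0.072], [-0.319, 0.383, -0.867]]
ft_force: [10.9, 0.5, -5.2]
width: 0.228
grip_force: 78.4
```

Emit:
{"method": "play_rows", "body": {
  "increments": [0,0,0,0,0,0,0,0,0,0,0,0]
}}

```text
time_s: 7.22
position: [0.2917, -0.2875, 0.237]
tcp_rot: [[-0.66, 0.566, 0.494], [0.68, 0.73, 0.072], [-0.32, 0.383, -0.867]]
ft_force: [10.9, 0.9, -3.5]
width: 0.227
grip_force: 78.4
```

Run:
```python
from h import *
s=telemetry.get_state(); F=np.array(s['ft_force']); print('F slope',F@slopeR(22.5), 'dx',(np.array(s['position'])-[.2995,-.2934,.2368])@slopeR(22.5)*1000)
# rows for the swing: about hinge, TCP pose rotates rigidly
hz=K-slopeR(22.5)[:,1]*.18; print('hinge',hz)
p=np.array(s['position']); g=p+.155*np.array(s['tcp_rot'])[:,2]; print('grasp',g)
for a in np.arange(1.5,8.1,1.5):
    q=hz+Ro.from_rotvec(RX*np.radians(a)).apply(p-hz); print(a,np.round((q-p)*100,2), np.round(RX*a,2));
```

```text
F slope [ 8.07556534  5.43637014 -6.0544557 ] dx [-9.74914111e+00 -2.09286288e-03  2.35811641e-01]
hinge [ 0.27490408 -0.41117914  0.03061698]
grasp [ 0.36822308 -0.276359    0.10266892]
1.5 [-0.33 -0.43  0.28] [ 1.19 -0.92  0.  ]
3.0 [-0.67 -0.87  0.54] [ 2.37 -1.83  0.  ]
4.5 [-1.01 -1.31  0.78] [ 3.56 -2.75  0.  ]
6.0 [-1.36 -1.75  1.02] [ 4.75 -3.67  0.  ]
7.5 [-1.7  -2.2   1.23] [ 5.93 -4.59  0.  ]
```

Emit:
{"method": "play_rows", "body": {
  "increments": [-0.12,0.1,0,0,0,0,-0.34,-0.44,0.26,1.19,-0.92,0,-0.34,-0.44,0.25,1.19,-0.92,0,-0.34,-0.44,0.25,1.19,-0.92,0]
}}

```text
time_s: 7.72
position: [0.2804, -0.2999, 0.2448]
tcp_rot: [[-0.645, 0.545, 0.535], [0.699, 0.704, 0.126], [-0.309, 0.455, -0.835]]
ft_force: [11.3, 0.9, -2.9]
width: 0.227
grip_force: 78.5
```

Emit:
{"method": "play_rows", "body": {
  "increments": [-0.34,-0.44,0.25,1.19,-0.92,0,-0.34,-0.44,0.22,1.19,-0.92,0,0,0,0,0,0,0,0,0,0,0,0,0]
}}

```text
time_s: 8.22
position: [0.2736, -0.3091, 0.2497]
tcp_rot: [[-0.635, 0.53, 0.562], [0.711, 0.685, 0.158], [-0.301, 0.5, -0.812]]
ft_force: [11.2, -0.0, -0.5]
width: 0.226
grip_force: 78.9
```

```bash
cat >> h.py <<'E'
def knob_angle():
    s=telemetry.get_state(); p=np.array(s['position']);R=np.array(s['tcp_rot']); g=p+.155*R[:,2]
    g0=np.array([.2995,-.2934,.2368])+.155*np.array([.491,.073,-.868]); S=slopeR(22.5); hz=K-S[:,1]*.18
    f=lambda q:np.degrees(np.arctan2(q[2]-hz[2],(q-hz)@RY))
    print('swing from start deg',f(g)-f(g0),'radius',np.hypot(g[2]-hz[2],(g-hz)@RY)-np.hypot(g0[2]-hz[2],(g0-hz)@RY),'pull',-(g-g0)@RX,'tool tilt',np.degrees(np.arcsin(R[2,1])),'F',np.array(s['ft_force'])@slopeR(30),'w',s['width'])
E
python3 -c "
from h import *
knob_angle()"
```

```text
swing from start deg 7.7798269418587545 radius 0.00016724591879815898 pull 0.010287963737488892 tool tilt 30.019838575721508 F [ 8.86867601  5.70448133 -3.81860325] w 0.2258808409219956
```

Emit:
{"method": "play_rows", "body": {
  "increments": [0.24,-0.18,0,0,0,0,0.24,-0.18,0,0,0,0,0.2,-0.15,0,0,0,0,0,0,0,0,0,0]
}}

```text
time_s: 8.72
position: [0.2803, -0.3142, 0.2497]
tcp_rot: [[-0.635, 0.531, 0.561], [0.711, 0.685, 0.158], [-0.3, 0.499, -0.813]]
ft_force: [6.5, -0.7, 0.5]
width: 0.228
grip_force: 79.4
```

```bash
python3 -c "
from h import *
knob_angle()"
```

```text
swing from start deg 7.767570074019805 radius 2.529325774647262e-05 pull 0.002022120276280052 tool tilt 29.963173484096945 F [ 5.53968602  3.18498393 -1.27059701] w 0.22755983774373229
```

Emit:
{"method": "play_rows", "body": {
  "increments": [0.1,-0.08,0,0,0,0,0,0,0,0,0,0]
}}

```text
time_s: 8.98
position: [0.2812, -0.3149, 0.2497]
tcp_rot: [[-0.635, 0.531, 0.561], [0.711, 0.685, 0.158], [-0.3, 0.499, -0.813]]
ft_force: [5.6, -1.0, 2.3]
width: 0.228
grip_force: 79.4
```

Emit:
{"method": "play_rows", "body": {
  "increments": [0,0,0,0,0,0,0,0,0,0,0,0,0,0,0,0,0,0,0,0,0,0,0,0],
  "jaw": -0.5
}}

```text
time_s: 9.48
position: [0.2804, -0.3138, 0.2489]
tcp_rot: [[-0.636, 0.533, 0.558], [0.713, 0.683, 0.16], [-0.296, 0.5, -0.814]]
ft_force: [-0.1, 0.4, -0.9]
width: 0.746
grip_force: 0.0
```

Emit:
{"method": "play_rows", "body": {
  "increments": [-2,-0.5,3,0,0,0,-2,-0.5,3,0,0,0,-2,-0.6,4,0,0,0,0,0,4,0,0,0,0,0,0,0,0,0]
}}

```text
time_s: 10.1
position: [0.2205, -0.331, 0.3917]
tcp_rot: [[-0.635, 0.532, 0.56], [0.711, 0.686, 0.155], [-0.301, 0.497, -0.814]]
ft_force: [0.1, -0.6, -0.2]
width: 0.752
grip_force: 0.0
```

Run:
```python
from h import *
p,d=shot('top'); q=cv2.resize(p[220:340,390:500][:,:,::-1],None,fx=4.5,fy=4.5,interpolation=cv2.INTER_CUBIC); cv2.imwrite('pics/c4.png',q)
```

```text
(no output)
```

View pics/c4.png

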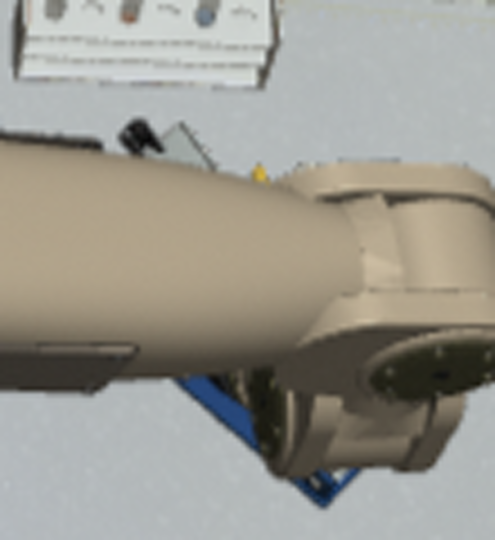

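The arm hides the bar in this view (only a yellow spot at about crop (260,175) shows). The forces confirmed the plunger snapped, so I'll compute the bar path from the ramp fit.

```bash
cat >> h.py <<'E'
HM=np.array([.3348,-.4575,.0306])
def SP(deg=30):
    S=slopeR(deg); return HM+S[:,1]*.129+S[:,2]*.0096
def sl(x,y,z,deg=30): return SP(deg)+slopeR(deg)@np.array([x,y,z])/1000
def barR(phi): # tool with y tangential; phi bar angle deg
    S=slopeR(30); return Ro.from_rotvec(S[:,2]*np.radians(phi-90)).as_matrix()@toolR(30,0)
def post(phi,z=35):
    a=np.radians(phi); return sl(28-54*np.sin(a),-4+54*np.cos(a),z)
E
python3 - <<'E'
from h import *
for nm,P in dict(piv=sl(28,-4,10,22.5),tip=sl(28,50,10,22.5),post=sl(28,50,46,22.5)).items(): print(nm,proj('top',P[None]))
cal=eyes.calibration('top'); f=240/np.tan(np.radians(cal['vertical_fov'])/2); R=np.array(cal['rotation']);E=np.array(cal['eye'])
for u,v in((458,263),(447,263),(473,263)):
    r=R@np.array([(u-cal['cx'])/f,(v-cal['cy'])/f,1])
    for z in(.06,.12,.18): P=E+r*((z-E[2])/r[2]); print(u,z,np.round((P-SP())@slopeR(30)*1000))
print('slope',SP())
f=goto(post(0)+.08*slopeR(30)[:,2],barR(0),10); goto(post(0),barR(0),4,f)
E
```

```text
piv [[452.25298997 281.99234069]]
tip [[441.50091364 269.92113836]]
post [[446.58010185 267.83216388]]
458 0.06 [119.  11. -57.]
458 0.12 [85. 31.  1.]
458 0.18 [52. 52. 58.]
447 0.06 [ 93.  35. -70.]
447 0.12 [ 60.  54. -12.]
447 0.18 [27. 74. 46.]
473 0.06 [155. -21. -38.]
473 0.12 [120.   0.  19.]
473 0.18 [85. 22. 76.]
slope [ 0.40018281 -0.37290453  0.10341384]
tcp [ 0.3663 -0.4626  0.3622] total cm [ 14.58 -13.22  -2.78] deg [ 48.18  36.15 -69.08] | row [ 1.46 -1.32 -0.28] [ 4.82  3.61 -6.91]
tcp [ 0.3907 -0.4309  0.293 ] total cm [ 2.45  3.16 -6.93] deg [0. 0. 0.] | row [ 0.61  0.79 -1.73] [0. 0. 0.]
```

Run:
```python
from h import *
for phi in range(0,91,15):
    a=np.radians(phi); q=lambda z:proj('top',sl(28-54*np.sin(a),-4+54*np.cos(a),z,22.5)[None])[0]
    print(phi,q(10),q(46))
for phi in(20,25,30): 
    f=goto(post(phi)+.08*slopeR(30)[:,2],barR(phi),10); goto(post(phi),barR(phi),4,f)
```

```text
0 [441.50091364 269.92113836] [446.58010185 267.83216388]
15 [439.24964319 273.03226803] [444.3020165  270.99314233]
30 [437.87827626 276.77256155] [442.91830022 274.79516873]
45 [437.48781915 280.88742001] [442.53105074 278.97945795]
60 [438.11117091 285.09251673] [443.17314832 283.256823  ]
75 [439.70915165 289.0942015 ] [444.80422944 287.32844393]
90 [442.1722479  292.61142944] [447.31248572 290.90821556]
tcp [ 0.3499 -0.4535  0.3606] total cm [ 12.95 -12.32  -2.94] deg [ 40.32  31.71 -51.08] | row [ 1.29 -1.23 -0.29] [ 4.03  3.17 -5.11]
tcp [ 0.3744 -0.4219  0.2913] total cm [ 2.45  3.16 -6.93] deg [0. 0. 0.] | row [ 0.61  0.79 -1.73] [0. 0. 0.]
tcp [ 0.3455 -0.4521  0.3597] total cm [ 12.51 -12.17  -3.03] deg [ 38.31  30.55 -46.61] | row [ 1.25 -1.22 -0.3 ] [ 3.83  3.06 -4.66]
tcp [ 0.37   -0.4204  0.2904] total cm [ 2.45  3.16 -6.93] deg [0. 0. 0.] | row [ 0.61  0.79 -1.73] [0. 0. 0.]
tcp [ 0.3411 -0.451   0.3586] total cm [ 12.06 -12.07  -3.14] deg [ 36.28  29.37 -42.16] | row [ 1.21 -1.21 -0.31] [ 3.63  2.94 -4.22]
tcp [ 0.3655 -0.4194  0.2893] total cm [ 2.45  3.16 -6.93] deg [0. 0. 0.] | row [ 0.61  0.79 -1.73] [0. 0. 0.]
```

Run:
```python
from h import *
cal=eyes.calibration('top'); f=240/np.tan(np.radians(cal['vertical_fov'])/2); R=np.array(cal['rotation']);E=np.array(cal['eye'])
for u in(447,459,472):
    r=R@np.array([(u-cal['cx'])/f,(263.-cal['cy'])/f,1])
    for z in(.03,.06,.09,.12): P=E+r*((z-E[2])/r[2]); print(u,z,np.round(P,3),proj('side',P[None]))
```

```text
447 0.03 [ 0.53  -0.383  0.03 ] [[370.32982602 228.24190521]]
447 0.06 [ 0.513 -0.378  0.06 ] [[374.16462764 221.90927212]]
447 0.09 [ 0.497 -0.373  0.09 ] [[378.07925924 215.44481111]]
447 0.12 [ 0.48  -0.367  0.12 ] [[382.07623979 208.84436242]]
459 0.03 [ 0.535 -0.425  0.03 ] [[374.02652801 225.05110187]]
459 0.06 [ 0.518 -0.419  0.06 ] [[377.77657996 218.83982494]]
459 0.09 [ 0.501 -0.413  0.09 ] [[381.60550307 212.49791232]]
459 0.12 [ 0.484 -0.407  0.12 ] [[385.51581201 206.02119892]]
472 0.03 [ 0.539 -0.471  0.03 ] [[377.89946227 221.70818387]]
472 0.06 [ 0.523 -0.464  0.06 ] [[381.56153106 215.6233629 ]]
472 0.09 [ 0.506 -0.457  0.09 ] [[385.30144494 209.40919607]]
472 0.12 [ 0.489 -0.45   0.12 ] [[389.12171272 203.0615148 ]]
```

Emit:
{"method": "play_rows", "body": {
  "increments": [1.62,-1.54,-0.37,5.04,3.96,-6.39,1.62,-1.54,-0.37,5.04,3.96,-6.39,1.62,-1.54,-0.37,5.04,3.96,-6.39,1.62,-1.54,-0.37,5.04,3.96,-6.39]
}}

```text
time_s: 10.65
position: [0.2859, -0.3913, 0.3725]
tcp_rot: [[-0.271, 0.872, 0.408], [0.952, 0.181, 0.248], [0.142, 0.455, -0.879]]
ft_force: [-0.7, -0.4, 0.6]
width: 0.752
grip_force: 0.0
```

Emit:
{"method": "play_rows", "body": {
  "increments": [1.62,-1.54,-0.37,5.04,3.96,-6.39,1.62,-1.54,-0.37,5.04,3.96,-6.39,1.62,-1.54,-0.37,5.04,3.96,-6.39,1.62,-1.54,-0.37,5.04,3.96,-6.39,0,0,0,0,0,0]
}}

```text
time_s: 11.28
position: [0.3509, -0.4534, 0.3563]
tcp_rot: [[0.228, 0.924, 0.306], [0.85, -0.342, 0.4], [0.474, 0.17, -0.864]]
ft_force: [-0.5, 0.1, -0.3]
width: 0.753
grip_force: 0.0
```

Run:
```python
from h import *
goto(post(20),barR(20),4); print(np.round(telemetry.get_state()['joint_positions'],2))
p,d=shot('side'); r=p[150:270,320:460][:,:,::-1]; q=shot('top')[0][230:330,400:500][:,:,::-1]
o=np.zeros((480,800,3),np.uint8); o[:400,:400]=cv2.resize(q,(400,400),interpolation=cv2.INTER_CUBIC); o[:343,400:]=cv2.resize(r,(400,343),interpolation=cv2.INTER_CUBIC); cv2.imwrite('pics/c5.png',o)
```

```text
tcp [ 0.3744 -0.4219  0.2913] total cm [ 2.35  3.15 -6.5 ] deg [-0.29  0.02  0.05] | row [ 0.59  0.79 -1.63] [-0.07  0.    0.01]
[-1.15  0.45  0.07  1.46  0.46  0.67]
```

View pics/c5.png

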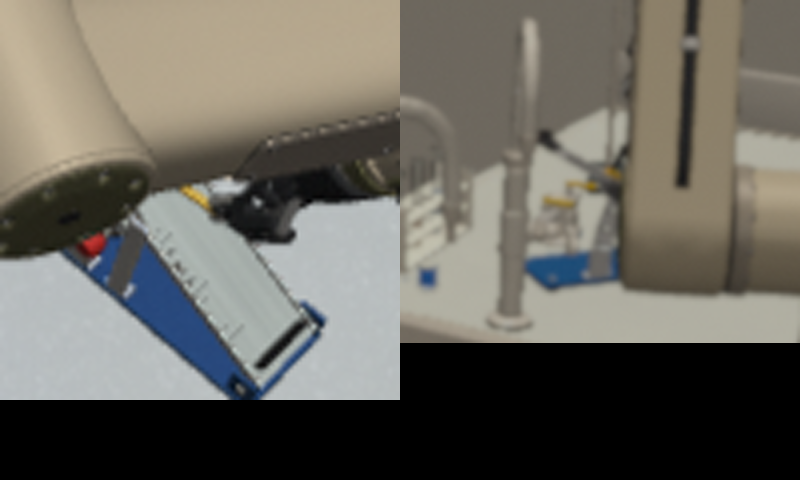

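The top crop shows the gripper over the back side of the track, the bar partly visible at crop (195,195) and the board in its new slope. I'll descend over the post.

Emit:
{"method": "play_rows", "body": {
  "increments": [0.6,0.8,-1.65,0,0,0,0.6,0.8,-1.65,0,0,0,0.6,0.8,-1.65,0,0,0,0.6,0.8,-1.6,0,0,0,0,0,0,0,0,0]
}}

```text
time_s: 12.0
position: [0.3735, -0.4194, 0.2933]
tcp_rot: [[0.227, 0.924, 0.307], [0.851, -0.342, 0.398], [0.473, 0.171, -0.864]]
ft_force: [0.5, 0.1, 0.7]
width: 0.752
grip_force: 0.0
```

Emit:
{"method": "play_rows", "body": {
  "increments": [0,0,0,0,0,0,0,0,0,0,0,0,0,0,0,0,0,0,0,0,0,0,0,0,0,0,0,0,0,0],
  "jaw": 1,
  "newtons": 20
}}

```text
time_s: 12.62
position: [0.3742, -0.4213, 0.2942]
tcp_rot: [[0.228, 0.923, 0.309], [0.852, -0.343, 0.396], [0.471, 0.173, -0.865]]
ft_force: [-0.5, -0.9, 0.8]
width: 0.128
grip_force: 19.5
```

Run:
```python
from h import *
s=telemetry.get_state(); p=np.array(s['position']);R=np.array(s['tcp_rot']); g=p+.155*R[:,2]
q=(g-sl(28,-4,0))@slopeR(30)*1000; print(q,'r',np.hypot(q[0],q[1]),'phi',np.degrees(np.arctan2(-q[0],q[1])),'F',np.array(s['ft_force'])@slopeR(30))
```

```text
[-18.6445965   52.84645355  37.31017998] r 56.03899206528073 phi 19.433196198113283 F [ 0.11576244 -0.46706693  1.18950737]
```

Run:
```python
from h import *
s=telemetry.get_state(); p=np.array(s['position']); n=slopeR(30)[:,2]; pv=sl(28,-4,0); print(np.round(n*8,2))
l=p
for i in range(1,11):
    q=pv+Ro.from_rotvec(n*np.radians(8*i)).apply(p-pv); print(i,np.round((q-l)*100,2).tolist()); l=q
```

```text
[-2.45 -3.16  6.93]
1 [-0.73, 0.22, -0.16]
2 [-0.74, 0.12, -0.21]
3 [-0.74, 0.02, -0.25]
4 [-0.72, -0.08, -0.29]
5 [-0.69, -0.18, -0.32]
6 [-0.64, -0.27, -0.35]
7 [-0.58, -0.36, -0.37]
8 [-0.51, -0.44, -0.38]
9 [-0.43, -0.52, -0.39]
10 [-0.35, -0.58, -0.39]
```

Emit:
{"method": "play_rows", "body": {
  "increments": [-0.73,0.22,-0.16,-2.45,-3.16,6.93,-0.74,0.12,-0.21,-2.45,-3.16,6.93,-0.74,0.02,-0.25,-2.45,-3.16,6.93,-0.72,-0.08,-0.29,-2.45,-3.16,6.93]
}}

```text
time_s: 13.12
position: [0.3444, -0.417, 0.2849]
tcp_rot: [[-0.3, 0.903, 0.306], [0.902, 0.164, 0.4], [0.311, 0.396, -0.864]]
ft_force: [-2.0, 3.9, 4.6]
width: 0.128
grip_force: 19.5
```

Emit:
{"method": "play_rows", "body": {
  "increments": [-0.69,-0.18,-0.32,-2.45,-3.16,6.93,-0.64,-0.27,-0.35,-2.45,-3.16,6.93,-0.58,-0.36,-0.37,-2.45,-3.16,6.93,-0.51,-0.44,-0.38,-2.45,-3.16,6.93,0,0,0,0,0,0]
}}

```text
time_s: 13.75
position: [0.3188, -0.4289, 0.2698]
tcp_rot: [[-0.731, 0.612, 0.301], [0.679, 0.613, 0.403], [0.062, 0.499, -0.864]]
ft_force: [-9.1, 6.3, 5.0]
width: 0.125
grip_force: 19.6
```

```bash
cat >> h.py <<'E'
def barstat():
    s=telemetry.get_state(); p=np.array(s['position']);R=np.array(s['tcp_rot']); g=p+.155*R[:,2]
    q=(g-sl(28,-4,0))@slopeR(30)*1000; print(q,'r',np.hypot(q[0],q[1]),'phi',np.degrees(np.arctan2(-q[0],q[1])),'F',np.array(s['ft_force'])@slopeR(30),s['width'],s['grip_force'])
    print('tool y in slope',R[:,1]@slopeR(30))
E
python3 -c "
from h import *
barstat()"
```

```text
[-59.49161311   6.2674197   36.11333839] r 59.8208373422534 phi 83.98609363728542 F [-10.99833313   1.99577937   4.61960141] 0.1252690600999221 19.622478783130646
tool y in slope [0.10966783 0.99396531 0.00243325]
```

Emit:
{"method": "play_rows", "body": {
  "increments": [-0.43,-0.1,-0.2,-1.8,-2.3,5.2,-0.25,-0.3,-0.2,0,0,0,0,0,0,0,0,0,0,0,0,0,0,0]
}}

```text
time_s: 14.25
position: [0.3134, -0.4337, 0.2659]
tcp_rot: [[-0.79, 0.534, 0.302], [0.613, 0.68, 0.401], [0.008, 0.502, -0.865]]
ft_force: [-3.3, 4.6, -0.8]
width: 0.129
grip_force: 19.6
```

```bash
python3 -c "
from h import *
barstat()"
```

```text
[-60.42312436  -1.96555977  36.34174933] r 60.455085660879035 phi 91.8631704617538 F [-5.3898779   1.03260091 -1.46308328] 0.12902832458299085 19.589081704616547
tool y in slope [0.0060432  0.99997794 0.0027577 ]
```

Emit:
{"method": "play_rows", "body": {
  "increments": [-0.11,-0.14,-0.1,0,0,0,0,0,0,0,0,0,0,0,0,0,0,0]
}}

```text
time_s: 14.62
position: [0.3129, -0.4342, 0.2654]
tcp_rot: [[-0.79, 0.532, 0.304], [0.613, 0.679, 0.403], [0.008, 0.505, -0.863]]
ft_force: [0.0, 8.4, 2.9]
width: 0.126
grip_force: 19.8
```

```bash
python3 -c "
from h import *
barstat()"
```

```text
[-60.47945872  -2.28510813  36.26155875] r 60.52261268056808 phi 92.16378924176672 F [-5.08556158  7.16821266 -0.84469897] 0.12617023549683593 19.788113236427307
tool y in slope [0.00556908 0.9999671  0.00589701]
```

Emit:
{"method": "play_rows", "body": {
  "increments": [-0.11,-0.14,-0.1,0,0,0,0,0,0,0,0,0,0,0,0,0,0,0]
}}

```text
time_s: 15.0
position: [0.3124, -0.4347, 0.265]
tcp_rot: [[-0.79, 0.531, 0.306], [0.613, 0.678, 0.405], [0.007, 0.508, -0.861]]
ft_force: [3.7, 11.8, 7.3]
width: 0.128
grip_force: 20.2
```

```bash
python3 -c "
from h import *
barstat()"
```

```text
[-60.49717468  -2.63379375  36.24175936] r 60.554479721706436 phi 92.49284425158508 F [-4.25982281 13.70074196  0.50891156] 0.12844896074061007 20.159581750631332
tool y in slope [0.0051218  0.99994627 0.00901284]
```

The bar stops firmly at its pin (13 N). I'll release, retreat along the floor normal and lift.

Emit:
{"method": "play_rows", "body": {
  "increments": [0.1,0.12,0.1,0,0,0,0,0,0,0,0,0,0,0,0,0,0,0],
  "jaw": 0.2
}}

```text
time_s: 15.38
position: [0.3126, -0.4369, 0.2657]
tcp_rot: [[-0.79, 0.532, 0.305], [0.613, 0.683, 0.397], [0.003, 0.501, -0.866]]
ft_force: [0.7, 0.1, -0.3]
width: 0.4
grip_force: 0.0
```

Emit:
{"method": "play_rows", "body": {
  "increments": [-0.9,-1.2,2.6,0,0,0,-1.2,-1.6,3.5,0,0,0,-0.5,-1,4,3,-2,0,0,0,6,6,-5,0,0,0,6,6,-5,0],
  "jaw": -1
}}

```text
time_s: 16.0
position: [0.2863, -0.4746, 0.4887]
tcp_rot: [[-0.791, 0.396, 0.467], [0.612, 0.515, 0.6], [-0.003, 0.76, -0.65]]
ft_force: [1.3, 0.3, -0.8]
width: 0.998
grip_force: 0.0
```

Run:
```python
from h import *
s=telemetry.get_state(); print(s['time_s'],np.round(s['position'],3),np.round(s['joint_positions'],2))
for n,(v0,v1,u0,u1) in dict(top=(222,290,212,264),side=(180,235,285,347)).items():
    p,d=shot(n); W=world(n,d)[v0:v1,u0:u1].reshape(-1,3)
    for a,b in((.2,.25),(.25,.3),(.3,.35),(.35,.42)):
        k=(W[:,2]>a)&(W[:,2]<b)&(W[:,0]>.3)&(W[:,0]<.6)&(W[:,1]>.1); 
        if k.sum(): print(n,a,k.sum(),np.round(np.percentile(W[k],[5,95],0),3).tolist())
R=Ro.from_euler('z',56.8,degrees=True).as_matrix()@np.array([[0,1,0],[1,0,0],[0,0,-1.]])
print(R)
B=np.array([.5775,.282,0])
f=goto(np.array([.36,-.2,.5]),R,8); f=goto(B+[0,0,.45],R,10,f); f=goto(B+[0,0,.028],R,10,f)
```

```text
16.0 [ 0.286 -0.475  0.489] [-1.31  0.52  0.39  2.06  0.65 -0.87]
top 0.2 96 [[0.374, 0.316, 0.203], [0.413, 0.369, 0.248]]
top 0.25 99 [[0.331, 0.228, 0.256], [0.405, 0.36, 0.297]]
top 0.3 115 [[0.333, 0.229, 0.303], [0.402, 0.358, 0.348]]
top 0.35 210 [[0.346, 0.251, 0.352], [0.392, 0.339, 0.378]]
side 0.2 27 [[0.335, 0.234, 0.23], [0.344, 0.245, 0.249]]
side 0.25 251 [[0.332, 0.236, 0.255], [0.407, 0.366, 0.298]]
side 0.3 286 [[0.334, 0.239, 0.303], [0.406, 0.364, 0.349]]
side 0.35 238 [[0.347, 0.263, 0.353], [0.392, 0.34, 0.374]]
[[-0.83676431  0.54756322  0.        ]
 [ 0.54756322  0.83676431  0.        ]
 [ 0.          0.         -1.        ]]
tcp [ 0.36  -0.2    0.655] total cm [ 7.41 27.46 16.31] deg [-40.01  28.88   4.22] | row [0.93 3.43 2.04] [-5.    3.61  0.53]
tcp [0.5775 0.282  0.605 ] total cm [21.75 48.2  -5.  ] deg [0. 0. 0.] | row [ 2.18  4.82 -0.5 ] [0. 0. 0.]
tcp [0.5775 0.282  0.183 ] total cm [  0.    0.  -42.2] deg [0. 0. 0.] | row [ 0.    0.   -4.22] [0. 0. 0.]
```

Emit:
{"method": "play_rows", "body": {
  "increments": [0.93,2.4,3,-5,3.61,0.53,0.93,2.9,2.6,-5,3.61,0.53,0.93,3.5,2.2,-5,3.61,0.53,0.93,3.6,2,-5,3.61,0.53,0.93,3.7,1.8,-5,3.61,0.53]
}}

```text
time_s: 16.73
position: [0.3332, -0.3126, 0.6032]
tcp_rot: [[-0.82, 0.542, 0.185], [0.572, 0.78, 0.252], [-0.008, 0.312, -0.95]]
ft_force: [1.2, 0.4, -0.2]
width: 1.002
grip_force: 0.0
```

Emit:
{"method": "play_rows", "body": {
  "increments": [0.93,3.7,1.6,-5,3.61,0.53,0.93,3.8,1.6,-5,3.61,0.53,0.93,3.9,1.5,-5,3.61,0.53,2.4,5.36,0,0,0,0,2.4,5.36,0,0,0,0]
}}

```text
time_s: 17.35
position: [0.4095, -0.0907, 0.6498]
tcp_rot: [[-0.836, 0.549, -0.002], [0.549, 0.836, 0.001], [0.002, -0.001, -1.0]]
ft_force: [1.3, -0.4, 0.1]
width: 1.001
grip_force: 0.0
```

Emit:
{"method": "play_rows", "body": {
  "increments": [2.4,5.36,-0.6,0,0,0,2.4,5.36,-0.6,0,0,0,2.4,5.36,-0.6,0,0,0,2.4,5.36,-0.6,0,0,0,2.4,5.36,-0.6,0,0,0]
}}

```text
time_s: 17.98
position: [0.5298, 0.1777, 0.6192]
tcp_rot: [[-0.836, 0.548, -0.002], [0.548, 0.836, 0.001], [0.003, -0.0, -1.0]]
ft_force: [0.2, -1.5, 0.3]
width: 0.998
grip_force: 0.0
```

Emit:
{"method": "play_rows", "body": {
  "increments": [2.4,5.36,-0.6,0,0,0,2.4,5.36,-1,0,0,0,0,0,-4,0,0,0,0,0,0,0,0,0]
}}

```text
time_s: 18.48
position: [0.5778, 0.284, 0.5553]
tcp_rot: [[-0.837, 0.547, -0.019], [0.547, 0.837, -0.004], [0.014, -0.013, -1.0]]
ft_force: [0.3, 0.1, -0.2]
width: 1.001
grip_force: 0.0
```

```bash
cat >> h.py <<'E'
BR=Ro.from_euler('z',56.8,degrees=True).as_matrix()@np.array([[0,1,0],[1,0,0],[0,0,-1.]])
B=np.array([.5775,.282,0])
def armclear():
    W=world('side',shot('side')[1]).reshape(-1,3); a=np.array([B[0],B[1]])/np.hypot(B[0],B[1]); r=W[:,:2]@a; t=a[0]*W[:,1]-a[1]*W[:,0]
    for r0 in np.arange(.3,.6,.04):
        k=(r>r0)&(r<r0+.04)&(abs(t)<.13)&(W[:,2]>.2)&(W[:,2]<.9); k&=~((t>.05)&(W[:,2]<.39)&(W[:,0]<.42)&(W[:,1]>.22))
        if k.sum()>5: print(round(r0,2),k.sum(),'zmin',np.percentile(W[k,2],2).round(3),'tmax',np.percentile(t[k],97).round(3))
E
python3 - <<'E'
from h import *
s=telemetry.get_state(); print(s['time_s'],np.round(s['position'],3),np.round(s['joint_positions'],2))
goto(B+[0,0,.25],BR,5); armclear()
p,d=shot('top'); p2,_=shot('side')
o=np.zeros((480,800,3),np.uint8); o[:480,:400]=cv2.resize(p[220:340,400:500][:,:,::-1],(400,480),interpolation=cv2.INTER_CUBIC); o[:400,400:]=cv2.resize(p2[150:350,180:380][:,:,::-1],(400,400),interpolation=cv2.INTER_CUBIC); cv2.imwrite('pics/c6.png',o)
E
```

```text
18.475 [0.578 0.284 0.555] [0.33 0.51 0.72 1.79 0.   0.91]
tcp [0.5775 0.282  0.405 ] total cm [ -0.03  -0.2  -15.03] deg [ 0.21 -1.08 -0.02] | row [-0.01 -0.04 -3.01] [ 0.04 -0.22 -0.  ]
0.3 324 zmin 0.673 tmax 0.103
0.34 734 zmin 0.673 tmax 0.1
0.38 717 zmin 0.688 tmax 0.097
0.42 703 zmin 0.702 tmax 0.092
0.46 683 zmin 0.716 tmax 0.087
0.5 545 zmin 0.729 tmax 0.077
0.54 455 zmin 0.451 tmax 0.067
0.58 1742 zmin 0.412 tmax 0.055
```

View pics/c6.png

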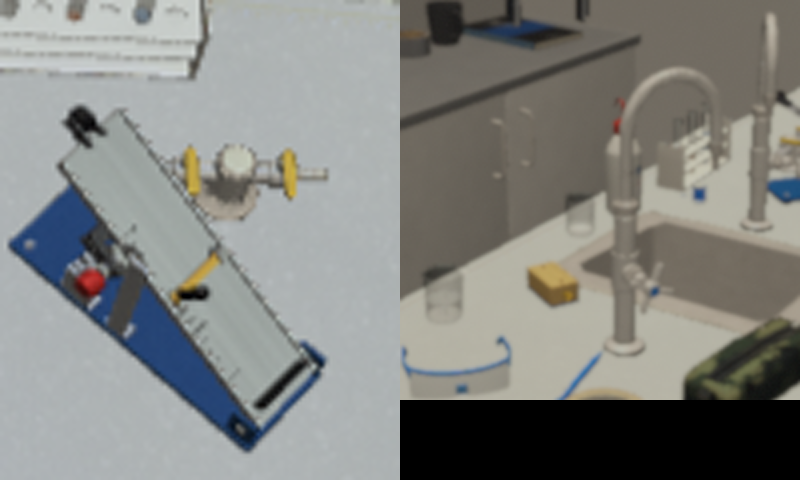

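The right crop shows the block lying clear behind tap 1. The left crop shows the bar closed across the track (pivot (215,258), post ball (203,290)) and the board's top corners at (120,110),(60,165). I'll refine the ramp pose from these.

Run:
```python
from h import *
from scipy.optimize import least_squares
X=np.array([[38,143,5],[-38,143,5],[-26,-4,46],[30,-4,10],[-75.7,51,-2]])/1000
U=np.array([[430,247.5],[415,261.3],[450.5,292.3],[453.5,284.7],[422,290.5]])
def pr(q):
    t=np.radians(q[2]); RXq=np.array([np.sin(t),-np.cos(t),0]); RYq=np.array([np.cos(t),np.sin(t),0]); a=np.radians(30)
    y=RYq*np.cos(a)+[0,0,np.sin(a)]; S=np.stack([RXq,y,np.cross(RXq,y)],1); return proj('top',SP()+[q[0],q[1],0]+X@S.T)
r=least_squares(lambda q:(pr(q)-U).ravel(),[0,0,52.3]); d=np.array([r.x[0],r.x[1],0])
print(r.x,'slope frame mm',d@slopeR(30)*1000); print(np.round(pr(r.x)-U,1).tolist()); print(np.round(pr([0,0,52.3])-U,1).tolist())
```

```text
[-6.35658700e-03  3.56235334e-03  4.99643965e+01] slope frame mm [-7.20795662 -0.92544084  0.53430352]
[[-0.1, -0.5], [-0.6, -0.1], [-0.7, 1.4], [1.3, -1.2], [0.1, 0.3]]
[[-0.3, -1.4], [-0.0, -0.5], [0.9, -0.2], [2.2, -3.1], [1.6, -0.4]]
```

Emit:
{"method": "play_rows", "body": {
  "increments": [0,-0.1,-5,0,-0.5,0,0,-0.1,-5,0,-0.5,0,0,0,-5,0,0,0,0,0,0,0,0,0]
}}

```text
time_s: 19.12
position: [0.5762, 0.2799, 0.4138]
tcp_rot: [[-0.836, 0.549, 0.012], [0.549, 0.836, 0.001], [-0.009, 0.007, -1.0]]
ft_force: [-0.7, 0.1, 0.5]
width: 0.995
grip_force: 0.0
```

Run:
```python
from h import *
goto(B+[0,0,.028],BR,5); armclear(); print(np.round(telemetry.get_state()['joint_positions'],2))
```

```text
tcp [0.5775 0.282  0.183 ] total cm [  0.13   0.21 -23.08] deg [-0.06  0.67  0.09] | row [ 0.03  0.04 -4.62] [-0.01  0.13  0.02]
0.3 677 zmin 0.657 tmax 0.104
0.34 658 zmin 0.655 tmax 0.099
0.38 642 zmin 0.653 tmax 0.096
0.42 644 zmin 0.648 tmax 0.09
0.46 614 zmin 0.647 tmax 0.083
0.5 587 zmin 0.647 tmax 0.072
0.54 610 zmin 0.312 tmax 0.061
0.58 2178 zmin 0.274 tmax 0.055
[ 0.33  0.44  0.26  1.37 -0.    0.91]
```

Emit:
{"method": "play_rows", "body": {
  "increments": [0.1,0.1,-5,0,0.3,0,0,0.1,-5,0,0.3,0,0,0,-5,0,0,0,0,0,-5,0,0,0,0,0,-3,0,0,0]
}}

```text
time_s: 19.8
position: [0.5813, 0.2838, 0.1868]
tcp_rot: [[-0.836, 0.548, 0.01], [0.548, 0.836, 0.004], [-0.006, 0.009, -1.0]]
ft_force: [0.2, -0.1, 0.5]
width: 0.998
grip_force: 0.0
```

Emit:
{"method": "play_rows", "body": {
  "increments": [0,0,0,0,0,0,0,0,0,0,0,0,0,0,0,0,0,0,0,0,0,0,0,0],
  "jaw": 1,
  "newtons": 30
}}

```text
time_s: 20.3
position: [0.5802, 0.2836, 0.1881]
tcp_rot: [[-0.837, 0.548, 0.011], [0.548, 0.837, 0.004], [-0.007, 0.009, -1.0]]
ft_force: [1.1, 0.1, 7.2]
width: 0.531
grip_force: 30.8
```

```bash
cat >> h.py <<'E'
_old=SP()
th=np.radians(50.5); RX=np.array([np.sin(th),-np.cos(th),0]); RY=np.array([np.cos(th),np.sin(th),0])
S30=slopeR(30)
SP0=_old+S30@np.array([-.006,-.002,.0])
def SP(deg=30): return SP0
def blk(y,z,x=0): return SP0+S30@np.array([x,y,z])/1000+S30[:,2]*.033   # grasp point for block centre y uphill, underside z above floor
E
python3 - <<'E'
from h import *
print(SP0)
s=telemetry.get_state(); p=np.array(s['position']); R=np.array(s['tcp_rot']); up=(p+[0,0,.44],R)
R1=barR(0); f=goto(blk(50,120)+[0,0,.16],R1,14,up); print('under z',(blk(50,120)+[0,0,.16])[2]-.033); f=goto(blk(50,50),R1,5,f); goto(blk(48,4),R1,4,f)
E
```

```text
[ 0.39445134 -0.37042456  0.10241384]
tcp [ 0.324  -0.4558  0.5541] total cm [-25.62 -73.95  -7.39] deg [ 33.72   5.69 -93.65] | row [-1.83 -5.28 -0.53] [ 2.41  0.41 -6.69]
under z 0.3869157306553497
tcp [ 0.3463 -0.4288  0.3335] total cm [  2.23   2.7  -22.06] deg [0. 0. 0.] | row [ 0.45  0.54 -4.41] [0. 0. 0.]
tcp [ 0.3598 -0.4124  0.2927] total cm [ 1.35  1.64 -4.08] deg [0. 0. 0.] | row [ 0.34  0.41 -1.02] [0. 0. 0.]
```

Emit:
{"method": "play_rows", "body": {
  "increments": [0,0,2,0,0,0,0,0,4,0,0,0,0,0,6,0,0,0,0,0,6,0,0,0,0,0,6,0,0,0],
  "newtons": 45,
  "jaw": 1
}}

```text
time_s: 20.92
position: [0.5777, 0.283, 0.428]
tcp_rot: [[-0.837, 0.548, 0.007], [0.548, 0.837, 0.003], [-0.004, 0.006, -1.0]]
ft_force: [1.3, -0.8, -2.3]
width: 0.53
grip_force: 47.5
```

Emit:
{"method": "play_rows", "body": {
  "increments": [0,0,6,0,0,0,0,0,6,0,0,0,0,0,6,0,0,0,0,0,2,0,0,0,0,0,0,0,0,0]
}}

```text
time_s: 21.55
position: [0.5776, 0.2829, 0.6256]
tcp_rot: [[-0.837, 0.548, 0.01], [0.548, 0.837, 0.004], [-0.006, 0.009, -1.0]]
ft_force: [-0.7, 0.1, -3.2]
width: 0.531
grip_force: 47.6
```

Emit:
{"method": "play_rows", "body": {
  "increments": [-1.83,-5.28,0.2,2.41,0.41,-6.69,-1.83,-5.28,0.2,2.41,0.41,-6.69,-1.83,-5.28,0.2,2.41,0.41,-6.69,-1.83,-5.28,0,2.41,0.41,-6.69,-1.83,-5.28,0,2.41,0.41,-6.69]
}}

```text
time_s: 22.18
position: [0.4851, 0.0179, 0.6273]
tcp_rot: [[-0.393, 0.919, 0.03], [0.902, 0.379, 0.208], [0.18, 0.108, -0.978]]
ft_force: [0.9, -1.5, -2.2]
width: 0.527
grip_force: 47.6
```

Emit:
{"method": "play_rows", "body": {
  "increments": [-1.83,-5.28,0,2.41,0.41,-6.69,-1.83,-5.28,0,2.41,0.41,-6.69,-1.83,-5.28,0,2.41,0.41,-6.69,-1.83,-5.28,0,2.41,0.41,-6.69,-1.83,-5.28,0,2.41,0.41,-6.69]
}}

```text
time_s: 22.8
position: [0.3938, -0.246, 0.6274]
tcp_rot: [[0.164, 0.973, 0.165], [0.91, -0.214, 0.355], [0.381, 0.092, -0.92]]
ft_force: [-0.0, -0.4, -2.2]
width: 0.528
grip_force: 47.6
```

Emit:
{"method": "play_rows", "body": {
  "increments": [-1.83,-5.28,0,2.41,0.41,-6.69,-1.83,-5.28,-1.5,2.41,0.41,-6.69,-1.83,-5.28,-2.5,2.41,0.41,-6.69,-1.83,-5.28,-3.5,2.41,0.41,-6.69,0,0,0,0,0,0]
}}

```text
time_s: 23.42
position: [0.321, -0.4568, 0.5494]
tcp_rot: [[0.555, 0.77, 0.315], [0.66, -0.638, 0.398], [0.507, -0.013, -0.862]]
ft_force: [0.7, 1.1, -2.6]
width: 0.531
grip_force: 47.6
```

Run:
```python
from h import *
print(np.round(telemetry.get_state()['joint_positions'],2)); goto(blk(50,50),barR(0),6)
```

```text
[-1.2   0.42  0.49  1.94  0.45  1.  ]
tcp [ 0.3463 -0.4288  0.3335] total cm [  2.53   2.8  -21.59] deg [-0.82 -0.27  0.13] | row [ 0.42  0.47 -3.6 ] [-0.14 -0.05  0.02]
```

Emit:
{"method": "play_rows", "body": {
  "increments": [0.42,0.47,-4.2,-0.16,-0.05,0,0.42,0.47,-4.2,-0.16,-0.05,0,0.42,0.47,-4.2,-0.16,-0.05,0,0.42,0.47,-4.2,-0.16,-0.05,0,0.42,0.47,-4,-0.16,-0.05,0]
}}

```text
time_s: 24.05
position: [0.3441, -0.4278, 0.3461]
tcp_rot: [[0.546, 0.775, 0.319], [0.674, -0.632, 0.381], [0.497, 0.007, -0.868]]
ft_force: [-0.8, -0.6, -2.0]
width: 0.527
grip_force: 47.6
```

Emit:
{"method": "play_rows", "body": {
  "increments": [0.43,0.45,-0.8,0,0,0,0,0,0,0,0,0]
}}

```text
time_s: 24.3
position: [0.3487, -0.4242, 0.34]
tcp_rot: [[0.546, 0.774, 0.32], [0.674, -0.633, 0.382], [0.498, 0.007, -0.867]]
ft_force: [0.1, -0.3, -1.6]
width: 0.528
grip_force: 47.5
```

Run:
```python
from h import *
goto(blk(50,20),barR(0),3)
s=telemetry.get_state(); g=np.array(s['position'])+.155*np.array(s['tcp_rot'])[:,2]; print('in slope',(g-SP0)@S30*1000-[0,0,33]); print('per mm along -n (cm)',-S30[:,2]*.1,'y',S30[:,1]*.1)
p,_=shot('top'); p2,_=shot('side'); o=np.zeros((480,800,3),np.uint8); o[:480,:400]=cv2.resize(p[220:340,400:500][:,:,::-1],(400,480),interpolation=cv2.INTER_CUBIC); o[:400,400:]=cv2.resize(p2[170:270,340:440][:,:,::-1],(400,400),interpolation=cv2.INTER_CUBIC); cv2.imwrite('pics/c7.png',o)
```

```text
tcp [ 0.3558 -0.4173  0.3075] total cm [ 0.72  0.7  -3.24] deg [ 0.35  0.22 -0.25] | row [ 0.24  0.23 -1.08] [ 0.12  0.07 -0.08]
in slope [-0.55733421 57.26396001 53.06340345]
per mm along -n (cm) [ 0.03180391  0.03858123 -0.08660254] y [0.05508599 0.06682465 0.05      ]
```

View pics/c7.png

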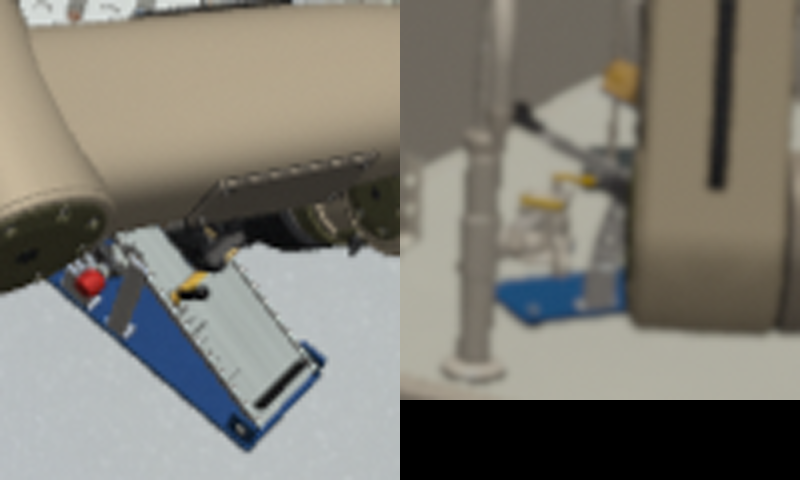

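The top crop shows the finger and block over the track uphill of the closed bar, with the block's uphill end showing in the side crop at (620,80). I'll lower it to just above the floor.

Emit:
{"method": "play_rows", "body": {
  "increments": [0.26,0.31,-1.15,0.1,0.06,-0.1,0.26,0.31,-1.15,0.1,0.06,-0.1,0.26,0.31,-1.15,0.1,0.06,0,0.26,0.31,-1.15,0,0,0,0,0,0,0,0,0]
}}

```text
time_s: 25.02
position: [0.3586, -0.4122, 0.2918]
tcp_rot: [[0.551, 0.772, 0.317], [0.667, -0.636, 0.387], [0.501, -0.002, -0.866]]
ft_force: [1.2, -0.3, -1.9]
width: 0.534
grip_force: 47.5
```

```bash
cat >> h.py <<'E'
def pl():
    s=telemetry.get_state(); R=np.array(s['tcp_rot']); g=np.array(s['position'])+.155*R[:,2]; print('in slope',(g-SP0)@S30*1000-[0,0,33],'F',np.array(s['ft_force'])@S30,'M',np.round(np.array(s['moment'])@S30,2),'z',np.round(R[:,2]@S30,3),s['width'])
E
python3 -c "
from h import *
pl()"
```

```text
in slope [-1.26099049 47.16123212  3.55481105] F [ 1.0946795  -0.48370944 -1.96923845] M [-0.63 -0.02 -0.02] z [-0.001  0.001 -1.   ] 0.5338324417346088
```

Emit:
{"method": "play_rows", "body": {
  "increments": [0.06,0.08,-0.17,0,0,0,0,0,0,0,0,0]
}}

```text
time_s: 25.28
position: [0.3593, -0.4123, 0.2918]
tcp_rot: [[0.551, 0.771, 0.319], [0.669, -0.637, 0.384], [0.499, 0.001, -0.866]]
ft_force: [-0.6, -0.6, -2.2]
width: 0.527
grip_force: 47.5
```

Emit:
{"method": "play_rows", "body": {
  "increments": [0.06,0.08,-0.17,0,0,0,0,0,0,0,0,0]
}}

```text
time_s: 25.52
position: [0.3598, -0.4113, 0.2899]
tcp_rot: [[0.551, 0.771, 0.319], [0.668, -0.637, 0.385], [0.5, 0.001, -0.866]]
ft_force: [0.0, -0.2, -1.4]
width: 0.527
grip_force: 47.5
```

```bash
python3 -c "
from h import *
pl()"
```

```text
in slope [-0.51162502 47.26213448  1.12185885] F [ 0.15308432 -0.79848485 -1.15229819] M [-0.65  0.03 -0.04] z [ 0.001 -0.    -1.   ] 0.5265298843560473
```

Emit:
{"method": "play_rows", "body": {
  "increments": [0.06,0.08,-0.17,0,0,0,0,0,0,0,0,0]
}}

```text
time_s: 25.78
position: [0.3605, -0.4105, 0.2881]
tcp_rot: [[0.551, 0.771, 0.319], [0.668, -0.637, 0.385], [0.5, 0.001, -0.866]]
ft_force: [0.4, 1.0, -2.0]
width: 0.528
grip_force: 47.6
```

Emit:
{"method": "play_rows", "body": {
  "increments": [0.06,0.08,-0.17,0,0,0,0,0,0,0,0,0]
}}

```text
time_s: 26.02
position: [0.3609, -0.4099, 0.2874]
tcp_rot: [[0.551, 0.771, 0.319], [0.669, -0.637, 0.384], [0.499, 0.002, -0.866]]
ft_force: [-2.7, -1.2, 4.5]
width: 0.53
grip_force: 48.1
```

```bash
python3 -c "
from h import *
pl()"
```

```text
in slope [-0.41547934 47.49848415 -1.94407877] F [-1.30683319 -0.01146957  5.19683696] M [-0.57  0.38 -0.03] z [ 0.002 -0.001 -1.   ] 0.5302452309378898
```

Emit:
{"method": "play_rows", "body": {
  "increments": [-0.14,-0.17,-0.11,0,0,0,-0.14,-0.17,-0.11,0,0,0,0,0,0,0,0,0]
}}

```text
time_s: 26.4
position: [0.3585, -0.4134, 0.285]
tcp_rot: [[0.55, 0.771, 0.32], [0.668, -0.637, 0.384], [0.5, 0.003, -0.866]]
ft_force: [0.0, 0.0, 6.2]
width: 0.53
grip_force: 48.0
```

```bash
python3 -c "
from h import *
pl()"
```

```text
in slope [ 1.09625741e-02  4.28684786e+01 -1.91723417e+00] F [-0.01282678  3.10844384  5.35002623] M [ 0.03 -0.11 -0.03] z [ 0.003  0.    -1.   ] 0.5299057373647574
```

Emit:
{"method": "play_rows", "body": {
  "increments": [-0.11,-0.13,-0.1,0,0,0,0,0,0,0,0,0]
}}

```text
time_s: 26.65
position: [0.358, -0.4139, 0.2846]
tcp_rot: [[0.549, 0.771, 0.323], [0.667, -0.637, 0.386], [0.503, 0.003, -0.864]]
ft_force: [2.8, 4.0, 10.1]
width: 0.531
grip_force: 47.9
```

```bash
python3 -c "
from h import *
pl()"
```

```text
in slope [ 1.79137957e-02  4.25656819e+01 -1.85927014e+00] F [-0.42638424  9.25642687  6.28296295] M [ 1.22 -0.16 -0.13] z [ 0.003  0.004 -1.   ] 0.5310347947736512
```

Emit:
{"method": "play_rows", "body": {
  "increments": [0,0,0,0,0,0,0,0,0,0,0,0,0,0,0,0,0,0],
  "jaw": -0.16,
  "newtons": 20
}}

```text
time_s: 27.02
position: [0.3574, -0.4147, 0.2832]
tcp_rot: [[0.551, 0.771, 0.32], [0.669, -0.637, 0.384], [0.5, 0.002, -0.866]]
ft_force: [2.8, -1.7, 2.2]
width: 0.576
grip_force: 1.8
```

```bash
python3 -c "
from h import *
pl()"
```

```text
in slope [-0.05121984 40.35091031 -2.5507592 ] F [3.24672945 1.52618344 1.69406059] M [-0.04 -0.67 -0.12] z [ 0.002 -0.    -1.   ] 0.5764057957719947
```

Emit:
{"method": "play_rows", "body": {
  "increments": [0.1,-0.08,0,0,0,0,0,0,0,0,0,0]
}}

```text
time_s: 27.28
position: [0.3579, -0.4152, 0.2828]
tcp_rot: [[0.552, 0.771, 0.318], [0.668, -0.637, 0.385], [0.499, -0.0, -0.866]]
ft_force: [0.2, -0.6, 0.5]
width: 0.58
grip_force: 0.6
```

```bash
python3 -c "
from h import *
pl(); print(telemetry.get_state()['grip_force'])"
```

```text
in slope [ 0.28344684 40.09567241 -2.90905191] F [ 0.58785352 -0.03132174  0.59247677] M [-0.39 -0.19 -0.02] z [ 0.    -0.001 -1.   ] 0.579565520576312
0.5570704165666029
```

Emit:
{"method": "play_rows", "body": {
  "increments": [0.05,-0.04,0,0,0,0,-0.16,-0.19,0.43,0,0,0,-0.32,-0.39,0.87,0,0,0,-0.64,-0.77,1.73,0,0,0,-0.95,-1.16,2.6,0,0,0]
}}

```text
time_s: 27.9
position: [0.3376, -0.4407, 0.3401]
tcp_rot: [[0.551, 0.772, 0.318], [0.668, -0.636, 0.386], [0.5, -0.0, -0.866]]
ft_force: [1.1, 0.1, -0.5]
width: 0.579
grip_force: 0.0
```

Emit:
{"method": "play_rows", "body": {
  "increments": [-1.3,-1.5,3.5,0,0,0,-1.3,-1.5,4,0,0,0,-4,-1,3,0,0,0,-5,-0.5,2,0,0,0,-5,0,0,0,0,0]
}}

```text
time_s: 28.52
position: [0.1704, -0.4861, 0.4668]
tcp_rot: [[0.551, 0.771, 0.319], [0.671, -0.636, 0.381], [0.497, 0.004, -0.868]]
ft_force: [-0.4, -0.7, 0.5]
width: 0.579
grip_force: 0.0
```

Emit:
{"method": "play_rows", "body": {
  "increments": [-5,0,0,0,0,0,-5,0,0,0,0,0,-5,0,0,0,0,0,-5,1.5,0,0,0,0,-5,2,0,0,0,0]
}}

```text
time_s: 29.15
position: [-0.0799, -0.4503, 0.4649]
tcp_rot: [[0.551, 0.771, 0.318], [0.669, -0.637, 0.384], [0.499, 0.001, -0.867]]
ft_force: [-0.4, -0.9, -0.7]
width: 0.581
grip_force: 0.0
```

Emit:
{"method": "play_rows", "body": {
  "increments": [-4,3,0,0,0,0,-4,3,0,0,0,0,-4,4,0,0,0,0,0,0,0,0,0,0]
}}

```text
time_s: 29.65
position: [-0.2003, -0.3486, 0.4653]
tcp_rot: [[0.556, 0.767, 0.32], [0.665, -0.641, 0.383], [0.499, 0.0, -0.867]]
ft_force: [1.2, 0.1, 0.5]
width: 0.579
grip_force: 0.0
```

Run:
```python
from h import *
p,_=shot('top'); p2,_=shot('side'); o=np.zeros((480,800,3),np.uint8); o[:480,:400]=cv2.resize(p[220:340,400:500][:,:,::-1],(400,480),interpolation=cv2.INTER_CUBIC); o[:400,400:]=cv2.resize(p2[170:270,340:440][:,:,::-1],(400,400),interpolation=cv2.INTER_CUBIC); cv2.imwrite('pics/c8.png',o)
```

```text
(no output)
```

View pics/c8.png

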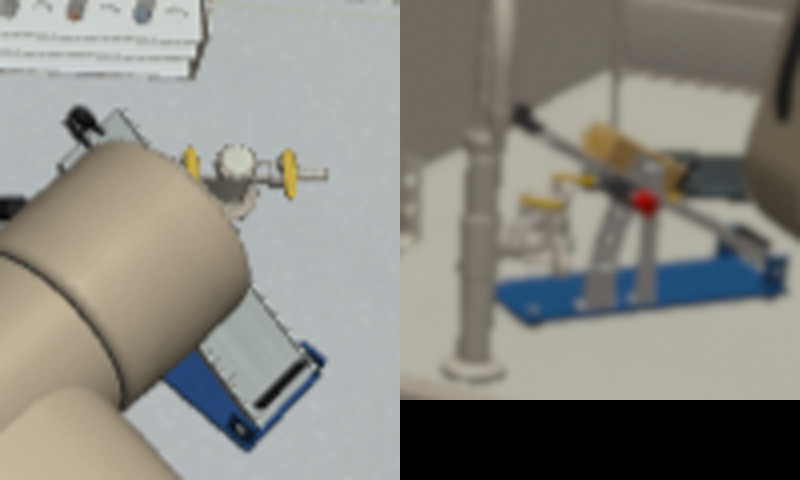

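The side crop shows the block flat on the track above the bar at about (630,160), eye uphill, post at its low end and the red knob at (645,200). I'll make a last numeric check that the plunger is home.

Run:
```python
from h import *
Z=np.load('/tmp/side.npz'); p,d=Z['p'],Z['d']; W=world('side',d); hsv=cv2.cvtColor(p,cv2.COLOR_RGB2HSV); m=((hsv[...,0]<8)|(hsv[...,0]>172))&(hsv[...,1]>150)&(hsv[...,2]>80)
m[:195]=0;m[260:]=0;m[:,:380]=0;m[:,430:]=0; k=np.median(W[m],0); dlt=k-np.array([.3731,-.2713,.1018]); print(m.sum(),k,'dx,dy,dz',dlt@RX*1000,dlt@RY*1000,dlt[2]*1000,'(expect 0,-10,21)')
W=world('side',d); r=(W-SP0)@S30*1000; k=(hsv[...,1]>85)&(hsv[...,0]>8)&(hsv[...,0]<28)&(abs(r[...,0])<40)&(r[...,1]>-2)&(r[...,1]<105)&(r[...,2]>12)&(r[...,2]<45)
print(k.sum(),np.percentile(r[k],[3,97],0).round(1).tolist())
```

```text
24 [ 0.36848867 -0.28010227  0.12307853] dx,dy,dz 2.0407158068476634 -9.725210683295968 21.278534307751563 (expect 0,-10,21)
91 [[-30.3, 1.6, 12.6], [13.3, 89.2, 29.7]]
```

The knob sits 9.7 mm back and 21.3 mm up from its start, which fits 30°, and it isn't pulled out. The block lies along the track, 0–90 mm up from the bar including the eye.

```bash
python3 -c "
from workcell import order
print(order.finish_job())"
```

```text
the job is handed in; nothing more can be done
None
```

The job is handed in at about 30 s of the 72 s: the board is in the 30° hole with the plunger home, the bar was then closed to its stop, and the block lies flat against it with its eye up the slope.

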